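# Test the display light: cell in, bayonet cap half-way, hold

### The job

Check the display light: stand the loose battery cell in the light's well, button end up, let go of it, put the bayonet cap over it with its lugs fully down through the two notches, and turn the cap clockwise (seen from above) until its grip bar points at the middle one of the three raised marks, half-way to the lock. Never turn it on into the lock click, and leave the other goods where they are. Finish while still gripping the cap and holding it at the half-way mark against its return spring; do not let go.

Things in the scene. Friction and masses are not known exactly. Their poses are not given: they have to be found in the camera images.
- light: Display light, fixed to the table: black block 134 x 96 x 30 mm high. Origin: on the axis of the battery well, at table height; z up; x points from the well to the glass lens 65 mm behind it (block from x = -48 to +86, y = -48 to +48 mm; lens top 48 mm up). Round the well stands an aluminium collar, 82 mm across, its top 44 mm above the table.
- well_mouth (a point): Centre of the mouth of the battery well, on the light's axis, 30 mm above the table, inside the collar. The round well is 29 mm wide and 24 mm deep with a 2 mm chamfer; a cell standing in it has its lower end 6 mm above the table and its top 71 mm above it.
- notch (a point): Middle of the entry notch at the light's +x side, 44 mm up; its twin is at -x. Both are 16 mm wide gaps in the collar's inward ledge (54 mm bore, underside 39 mm up); the channel under the ledge is 67 mm across. A raised black dot on the rim beside each marks open, 0 deg. The cap can turn only 7 deg counter-clockwise from there.
- half_mark (a point): The middle one of the three raised black dots on the rim, 40 deg (0.70 rad) clockwise, seen from above, of the light's +x side, 45 mm up; a twin lies opposite, clockwise of -x. The cap's bar must end pointing at it; the bar's two ends are alike.
- lock_mark (a point): The third raised dot, 80 deg clockwise of the light's +x side (twin opposite): lock. The small block with a sprung ball just before it, at 70 deg, gives the click: a rib of the cap meets the ball from about 64 deg on; up to 60 deg the turn is free of it.
- contact (a joint): Spring-return test contact in the collar's channel: 0 at rest, up to 1.29 rad. A lug of the cap meets it at about 7 deg of clockwise turn and pushes it along, so it reads the cap's turn less about 0.12 rad (about 0.58 at half-way). It pushes the cap back with 0.04 N m at first, 0.09 N m at half-way; a cap let go turns back.
- cap_grip (a point): Centre of the grip bar on the loose aluminium bayonet cap, which stands open end down on the table; 59 mm above the cap's lower edge. Bar: 50 mm long along x, 12 mm wide along y, from 46 to 70 mm above the lower edge; z up. With the cap fully down on the light this point is 90 mm above the table.
- cap: The same cap, 120 g (varies); origin at the centre of its lower edge. Body 56 mm across, hollow 40 mm wide, 43 mm deep. Flange 66 mm across (71 over two small ribs at +x, -x), underside 13 mm up: it comes to rest on the collar. Below it a skirt 51 mm across with two lugs at +x and -x, under the bar's ends: 10 mm wide, 63 mm over both, 1 to 6 mm up.
- cell_mid (a point): Battery cell: plain steel cylinder, 26 mm across, 65 mm high, 90 g (varies), standing upright with its 10 mm button end up. This point is its centre, half-way up; z along its axis. Not the black squarish stamp of similar size. Between the cell and the light stand three empty wire sticker racks (x to 0.52, y 0.04 to 0.21), 90 mm tall: carry things over or behind them.
- stamp: Bystander, to be left alone: black upright pocket stamp, 23 x 23 x 68 mm, on the right; origin at the centre of its underside.
- tape_a: Bystander, to be left alone: roll of paper tape, 51 mm across, 18 mm high, at the front right; origin at the centre of its underside.
- tape_b: Bystander, to be left alone: roll of paper tape, 51 mm across, 18 mm high, behind the sticker racks; origin at the centre of its underside.
- ink_box: Bystander, to be left alone: flat black box, 69 x 86 x 21 mm, at the front edge; origin at the centre of its underside.
- card_pack: Bystander, to be left alone: flat white pack, 85 x 110 x 12 mm, behind the sticker racks; origin at the centre of its underside.
- cell: The same battery cell; origin at the centre of its underside.
There are look-alikes about, which are no part of the job. What is shaped like the cap but blue is not meant.

How it is judged:
On the way, in this order (a step that is already met when the one before it is completed fails the run):
1. the cell stands in the well, let go (horizontal distance between cell_mid and well_mouth below 0.003 m and z of cell_mid in the frame of light below 0.0415 m and angle between cell_mid's own z axis and vertical below 0.1 rad and contact force between the fingers and cell below 0.1 N), for 0.2 s.
2. the cap is fully down through the notches, not yet turned (horizontal distance between cap_grip and well_mouth below 0.004 m and z of cap_grip in the frame of light below 0.0945 m and angle between each of cap_grip, cell_mid's own z axis and vertical below 0.1 rad and angle between the x axis of cap_grip and the x axis of light, either way round below 0.3 rad and horizontal distance between cell_mid and well_mouth below 0.003 m and z of cell_mid in the frame of light below 0.0415 m), for 0.1 s.
At the end, for the whole second after the job is handed in: The cell stands upright in the well (within 3 mm of its axis, fully home); the cap sits fully down on it (within about 4 mm), turned 0.55 to 0.85 rad (half-way is 0.70) with the sprung contact pushed along, at rest, and the fingers still grip it (over 2 N) (horizontal distance between cell_mid and well_mouth below 0.003 m and z of cell_mid in the frame of light below 0.0415 m and angle between each of cell_mid, cap_grip's own z axis and vertical below 0.1 rad and horizontal distance between cap_grip and well_mouth below 0.004 m and z of cap_grip in the frame of light below 0.0945 m and angle between the x axis of cap_grip and the x axis of light, either way round between 0.55 and 0.85 rad and value of joint contact above 0.35 rad and contact force between the fingers and cap above 2 N and angular speed of cap below 0.15 rad/s); the arm keeps its last pose, push and grip.
It fails at once if the cap is turned on into the lock click (value of joint contact above 0.99 rad).
It fails at once if a bystander is pushed more than 30 mm (distance of any of stamp, tape_a, tape_b, ink_box, card_pack from where it was at the start of the episode above 0.03 m).
It also fails if it takes over 72 s, if anything falls off the work surface, if the arm or the gripper's body presses on something with over 40 N, if the wrist force passes 120 N, or if a joint passes its speed limit or range.

### The arm

A 7-joint arm with a two-finger parallel gripper is mounted at the origin on a cart in front of the work surface, level with it; the furniture and walls round the work are solid. World frame = base frame: x ahead of the robot, y to its left, z up, the work surface at z = 0. Lengths are in m, angles in rad, forces in N, time in s.
With the tool pointing down it reaches from about 0.35 to 0.9 m from the base axis. Payload 7.2 kg.
Tool frame: the origin (TCP) lies between the finger pads; the fingertips stand 19 mm ahead of it and the grasp point (between the pads) is the TCP; z points along the fingers, y is the line along which they close (so a half turn about z gives the same grasp; the last joint's range is limited). The gripper opens to 88 mm and grips with 3 to 60 N. Pads are 20 mm wide; open, the fingers measure 115 mm over their backs; the gripper's body (75 mm by 178 mm) begins 61 mm behind the grasp point.
Start: joints at [1.184, 0.411, -0.013, 1.596, 0.006, 1.134, -0.082], TCP at [0.196, -0.594, 0.242] pointing down, gripper open.
Joint ranges: [-2.95, 2.95], [-0.29, 1.99], [-1.47, 1.44], [0.14, 2.54], [-1.03, 4.17], [0.13, 1.85], [-2.86, 2.86]. Speed limits (rad/s): [2.39, 2.39, 3.01, 3.01, 3.14, 3.14, 3.14].

### API

Orientations are given as a 3x3 rotation matrix whose columns are the frame's x, y, z axes.
In Python, from plant import * gives the robot as it stands.
- The arm moves only by the tool carry_out, never from a script. Its argument "steps" is a list of rows, each an object of numbers: "ax", "ay", "az": the turn, a rotation vector about the tool's x, y, z in units of 120 degrees (1.0 is 120 degrees); "dx", "dy", "dz": the shift along the tool's x, y, z in units of 20 cm (1.0 is 20 cm); "jaw": the closure, from 0 (fully open) to 1 (shut). A call has 1 to 20 rows; each row is the pose to reach, as a shift and turn from the pose commanded when the call began, along the tool's axes at that moment; what a row does not reach only later rows make up. A row lasts 1/10 s, in which the tool goes at most 50 mm and 8.59 degrees, less where a joint would pass 70% of its speed; a pose out of reach is approached as far as the arm can. A call with a number of a shift or a turn outside -1 to 1 is refused whole. A call with a gripper value outside its range is refused whole. The fingers move at their own pace and stop on an object; the grip force is fixed at half the most. Time passes only in rows, so rows that repeat a pose let the fingers close. It gives the time, the measured TCP pose, the force, the opening and the grip force at its end, in the units of the state.
- get_state(): the state, without advancing time (a new reading comes with each control period).
- snapshot(name): name is "scene" or "top"; returns a dict with "frame" (420x560x3 uint8, blue, green, red), "z_map" (420x560 float32, m along the optical axis (not along the pixel's ray), 0 where there is no reading), "fx", "fy", "cx", "cy" (pixels), "pose" (4x4, takes a point from camera to world coordinates). Camera axes: x right, y up, looking along -z (the intrinsics and any distortion apply to the point x, -y, -z); pixel columns grow to the right and rows downward; lengths in m; the calibration is good to about 2 mm. A picture is of the moment at which its call begins.
- hand_in(): hands the job in; it is judged then, once.
The state is a dict: "time": time; "joint_positions": joint angles; "dq": joint speeds; "joint_torque": joint torques, N m; "tcp_pos": TCP position; "tcp_rot": TCP orientation; "ft_force": force on the tool from outside, world axes, zero at the start; "wrist_torque": the same for the moment, N m; "width": finger opening in m; "grasp_force": force on a finger pad.
Only numpy, scipy, OpenCV 4.12 (cv2) and the standard library are available. Lean on these libraries where they do the work, as an engineer would, in place of code of your own. Each camera call takes 0.05 s, during which the arm holds its last target. There are 200 camera calls.

## Working session

There is one attempt and no reset: what is moved stays moved. The work goes in short steps, Python scripts to look and compute and a tool call to move; the robot and the scene stay as the last step left them, time stands still between calls to the robot, and variables do not carry over. Pictures are saved under pics/ and viewed, at most 10 in all, crops included, and the job is handed in when it is done.

Besides the shell and the picture viewer there is one more tool, called after ">>>" as name([rows], argument=value, ...), one row to a line, values as JSON. carry_out: Moves the arm, as the interface text tells. Its arguments: {"type":"object","properties":{"steps":{"type":"array"}},"required":["steps"]}

```bash
mkdir -p pics; ls
cat > h.py <<'E'
from plant import *
import numpy as np, cv2
def snap(n):
    s=snapshot(n); z=s["z_map"]; v,u=np.mgrid[:z.shape[0],:z.shape[1]]
    P=np.stack([(u-s["cx"])/s["fx"]*z,-(v-s["cy"])/s["fy"]*z,-z],-1)
    T=np.array(s["pose"]); s["W"]=P@T[:3,:3].T+T[:3,3]; s["W"][z==0]=np.nan
    return s
def ray(s,u,v,h):
    T=np.array(s["pose"]); d=T[:3,:3]@np.array([(u-s["cx"])/s["fx"],-(v-s["cy"])/s["fy"],-1]); o=T[:3,3]
    return o+d*(h-o[2])/d[2]
E
python3 - <<'E'
from h import *
for n in("top","scene"):
    s=snap(n); cv2.imwrite(f"pics/{n}0.png",s["frame"]); np.save(f"{n}W.npy",s["W"]); print(n,s["fx"],s["cx"],s["cy"],np.round(s["pose"],3).tolist(),[k for k in s])
st=get_state(); print({k:np.round(v,3).tolist() for k,v in st.items()})
E
```

```text
pics
top 449.8580987911143 279.9648531385784 213.72871195192317 [[-0.007, 0.984, -0.176, 0.295], [-1.0, -0.001, 0.03, 0.093], [0.03, 0.176, 0.984, 1.04], [0.0, 0.0, 0.0, 1.0]] ['frame', 'z_map', 'fx', 'fy', 'cx', 'cy', 'pose', 'W']
scene 400.0540310708484 277.35735765116914 205.98936392124472 [[-0.532, 0.413, -0.739, -0.185], [-0.846, -0.258, 0.466, 0.514], [0.002, 0.874, 0.487, 0.524], [0.0, 0.0, 0.0, 1.0]] ['frame', 'z_map', 'fx', 'fy', 'cx', 'cy', 'pose', 'W']
{'time': 0.1, 'joint_positions': [1.184, 0.412, -0.013, 1.597, 0.006, 1.134, -0.082], 'dq': [0.001, -0.001, -0.0, -0.004, 0.0, 0.0, -0.001], 'joint_torque': [0.003, -58.91, 0.644, -29.171, -0.054, 0.014, 0.0], 'tcp_pos': [0.196, -0.593, 0.241], 'tcp_rot': [[0.95, 0.313, -0.001], [0.313, -0.95, 0.001], [-0.0, -0.001, -1.0]], 'ft_force': [0.13, -1.004, 1.223], 'wrist_torque': [0.004, 0.031, -0.043], 'grasp_force': 0.0, 'width': 0.088}
```

View pics/top0.png

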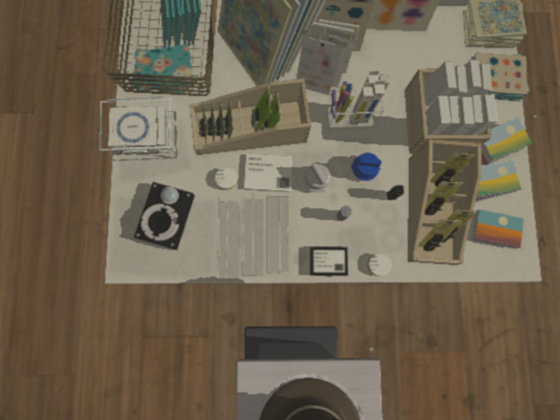

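View pics/scene0.png

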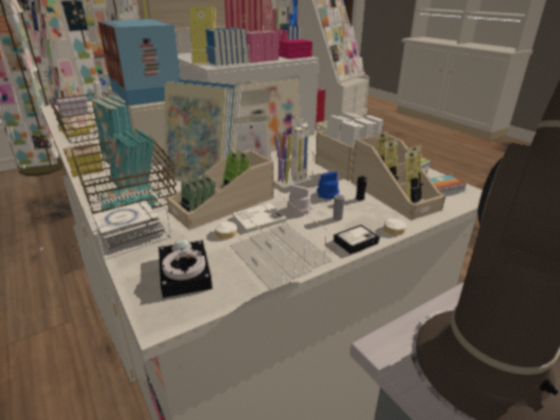

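Top view: light at (163,222) with its lens at (170,196), cap at (318,176), cell at (343,213), stamp at (395,192), racks at columns 218–288. The scene view shows the cell at (338,208), the cap at (298,198) and the light at (185,265).

```bash
cat > m.py <<'E'
from h import *
def circ(P):  # algebraic circle fit
    A=np.c_[2*P,np.ones(len(P))]; c=np.linalg.lstsq(A,(P**2).sum(1),rcond=None)[0]; return c[:2],np.sqrt(c[2]+c[:2]@c[:2])
def near(W,c,r,z0,z1):
    m=(np.hypot(W[...,0]-c[0],W[...,1]-c[1])<r)&(W[...,2]>z0)&(W[...,2]<z1); return W[m]
E
python3 - <<'E'
from m import *
t=snap("top")
for nm,u,v,h in(("light",160,223,.044),("lens",170,196,.048),("cap",318,174,.06),("cell",344,212,.06)): print(nm,ray(t,u,v,h).round(3), t["W"][v,u].round(3))
for n in("top","scene"):
    s=t if n=="top" else snap(n); W=s["W"]
    tab=near(W,(.45,.25),.4,-.02,.02); print(n,"table z",np.median(tab[:,2]))
    for nm,u,v,h,r,z0,z1 in(("collar",160,223,.044,.055,.037,.055),("lens",170,196,.048,.025,.035,.06),("bar",318,174,.06,.045,.06,.08),("capfl",318,174,.02,.045,.012,.03),("cell",344,212,.06,.03,.055,.08),("cellall",344,212,.06,.03,.01,.08)):
        c=ray(t,u,v,h)[:2]; P=near(W,c,r,z0,z1)
        if len(P)<5: print(nm,len(P)); continue
        rect=cv2.minAreaRect(P[:,:2].astype(np.float32)*1000)
        print(nm,len(P),P.mean(0).round(4),"rect",np.round(rect[0],1),np.round(rect[1],1),round(rect[2],1))
big=lambda s,u,v,w=30,k=10: cv2.resize(s["frame"][v-w:v+w,u-w:u+w],None,fx=k,fy=k,interpolation=cv2.INTER_CUBIC)
a=np.hstack([big(t,165,218,40,7),big(t,330,195,40,7)]); cv2.imwrite("pics/c1.png",np.clip(a*1.6,0,255).astype(np.uint8))
E
```

```text
light [0.453 0.329 0.044] [0.459 0.338 0.008]
lens [0.514 0.309 0.048] [0.514 0.308 0.048]
cap [ 0.562 -0.024  0.06 ] [ 0.558 -0.022  0.072]
cell [ 0.475 -0.08   0.06 ] [ 0.473 -0.078  0.068]
top table z 0.0018641086846358235
collar 622 [0.4576 0.3292 0.0452] rect [457.9 330.7] [82.2 85.5] 32.1
lens 239 [0.5154 0.312  0.0437] rect [514.8 312.7] [38.8 49.2] 70.2
bar 136 [ 0.5618 -0.0219  0.0701] rect [563.  -22.4] [49.7 12.4] 29.4
capfl 144 [ 0.548  -0.0176  0.0202] rect [557.6 -19.8] [65.3 51.3] 64.7
cell 107 [ 0.4762 -0.0814  0.0639] rect [476.9 -81.3] [23.7 25.1] 48.1
cellall 158 [ 0.4742 -0.0792  0.0538] rect [477.2 -81.1] [24.1 25.2] 46.2
scene table z 0.0003408293233226889
collar 677 [0.4525 0.329  0.0433] rect [455.5 327.5] [83.2 88.5] 33.2
lens 161 [0.5111 0.3144 0.0427] rect [509.2 315.5] [37.5 36.9] 70.5
bar 96 [ 0.5577 -0.0219  0.0671] rect [559.7 -23.9] [48.7 15.2] 26.3
capfl 153 [ 0.5456 -0.0135  0.0206] rect [553.9 -17.1] [65.3 45.4] 50.1
cell 70 [ 0.4724 -0.0808  0.0616] rect [474.5 -82.8] [24.1 26.2] 68.5
cellall 233 [ 0.4698 -0.0786  0.0413] rect [473.7 -82.6] [25.8 26.1] 78.3
```

View pics/c1.png

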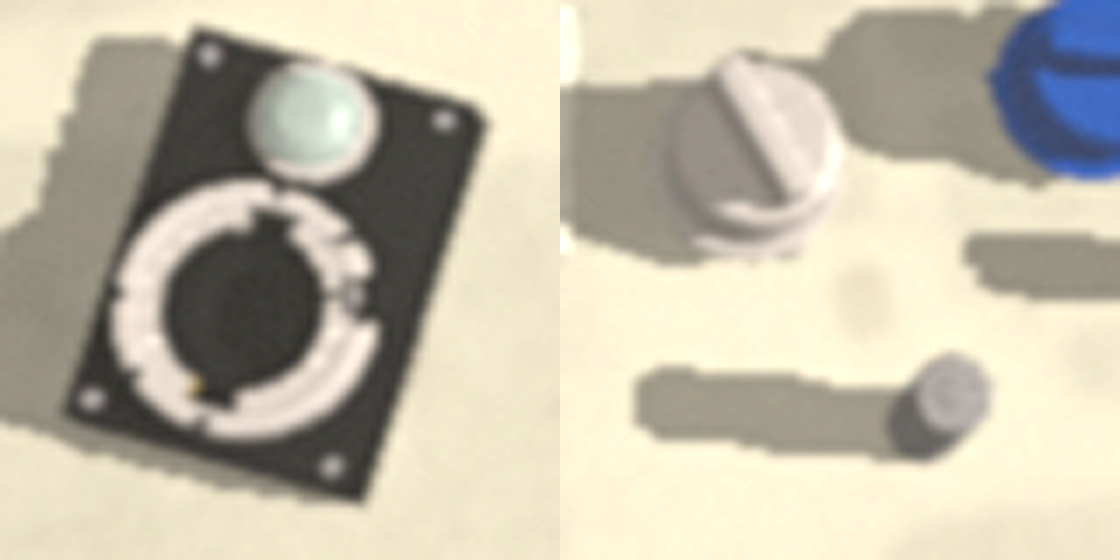

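The crop (165,218 and 330,195 centres) shows notches, dots and lens clearly; the cap's bar runs from upper left to lower right; the cell is round and standing. Next: a refined measurement and clearance heights.

```bash
cat >> m.py <<'E'
def rel(p,yaw=None):  # shift/turn in tool axes and move units to reach world p, tool-x yaw deg
    st=get_state(); R=np.array(st["tcp_rot"]); d=R.T@(np.array(p)-st["tcp_pos"])/.2; a=0
    if yaw is not None:
        cur=np.degrees(np.arctan2(R[1,0],R[0,0])); a=-((yaw-cur+180)%360-180)/120
    return d.round(4),round(a,4)
def rim(P,c):  # outermost point per direction
    v=P[:,:2]-c; k=(np.degrees(np.arctan2(v[:,1],v[:,0]))//12).astype(int); r=np.hypot(*v.T)
    return np.array([P[k==i][np.argmax(r[k==i]),:2] for i in np.unique(k)])
E
python3 - <<'E'
from m import *
for n in("top","scene"):
    s=snap(n); W=s["W"]
    P=near(W,(.475,.325),.11,.024,.06); r=cv2.minAreaRect(P[:,:2].astype(np.float32)*1000); print(n,"block",np.round(r[0],1),np.round(r[1],1),round(r[2],2))
    P=near(W,(.457,.33),.046,.0415,.055); Q=rim(P,np.array([.457,.33])); print("collar",circ(Q))
    dark=(s["frame"].max(2)<95)&(np.abs(W[...,2]-.03)<.006)&(np.hypot(W[...,0]-.475,W[...,1]-.325)<.11)
    P=W[dark]; r=cv2.minAreaRect(P[:,:2].astype(np.float32)*1000); print("dark",np.round(r[0],1),np.round(r[1],1),round(r[2],2))
    P=near(W,(.476,-.081),.02,.058,.08); print("cellrim",circ(rim(P,P[:,:2].mean(0))))
W=snap("top")["W"]
for x0 in np.arange(.3,.85,.05): print(round(x0,2),[round(float(np.nanmax(np.r_[0,W[(abs(W[...,0]-x0-.025)<.025)&(abs(W[...,1]-y)<.025)][:,2]])),2) for y in np.arange(.45,-.46,-.05)])
print(rel((.476,-.081,.242)))
E
```

```text
top block [475.3 327.3] [ 97.6 134.1] 74.1
collar (array([0.45691905, 0.33103459]), np.float64(0.040857645748278236))
dark [474.7 327.2] [ 97.4 132.9] 73.85
cellrim (array([ 0.47685028, -0.08162465]), np.float64(0.011730729462901102))
scene block [473.  325.4] [ 96.  138.6] 74.06
collar (array([0.45473002, 0.32912872]), np.float64(0.04141648636905481))
dark [470.6 326.9] [ 94.5 133.1] 74.09
cellrim (array([ 0.47405069, -0.08260777]), np.float64(0.011465463022717176))
0.3 [0.01, 0.01, 0.01, 0.01, 0.01, 0.09, 0.05, 0.09, 0.09, 0.03, 0.03, 0.03, 0.02, 0.02, 0.01, 0.01, 0.01, 0.01, 0.01]
0.35 [0.01, 0.01, 0.01, 0.03, 0.01, 0.09, 0.05, 0.09, 0.09, 0.03, 0.03, 0.03, 0.02, 0.02, 0.06, 0.07, 0.06, 0.01, 0.01]
0.4 [0.01, 0.03, 0.05, 0.05, 0.01, 0.09, 0.03, 0.1, 0.09, 0.02, 0.02, 0.02, 0.01, 0.01, 0.16, 0.16, 0.12, 0.03, 0.03]
0.45 [0.01, 0.04, 0.05, 0.06, 0.03, 0.09, 0.05, 0.09, 0.09, 0.01, 0.07, 0.07, 0.01, 0.01, 0.11, 0.16, 0.16, 0.03, 0.03]
0.5 [0.01, 0.01, 0.05, 0.05, 0.04, 0.09, 0.05, 0.09, 0.02, 0.07, 0.07, 0.01, 0.01, 0.07, 0.16, 0.16, 0.14, 0.06, 0.06]
0.55 [0.01, 0.01, 0.03, 0.01, 0.01, 0.02, 0.02, 0.02, 0.02, 0.08, 0.07, 0.08, 0.08, 0.01, 0.15, 0.16, 0.16, 0.06, 0.06]
0.6 [0.09, 0.09, 0.09, 0.09, 0.09, 0.07, 0.1, 0.11, 0.12, 0.01, 0.01, 0.05, 0.05, 0.01, 0.17, 0.17, 0.17, 0.17, 0.06]
0.65 [0.09, 0.07, 0.07, 0.09, 0.1, 0.1, 0.1, 0.14, 0.14, 0.12, 0.09, 0.17, 0.09, 0.01, 0.17, 0.17, 0.17, 0.17, 0.06]
0.7 [0.09, 0.09, 0.08, 0.09, 0.1, 0.1, 0.1, 0.14, 0.15, 0.12, 0.16, 0.19, 0.19, 0.01, 0.17, 0.17, 0.17, 0.17, 0.0]
0.75 [0.11, 0.11, 0.11, 0.11, 0.12, 0.11, 0.1, 0.13, 0.12, 0.12, 0.1, 0.09, 0.01, 0.01, 0.12, 0.17, 0.17, 0.16, 0.05]
0.8 [0.11, 0.04, 0.04, 0.04, 0.11, 0.12, 0.09, 0.26, 0.28, 0.27, 0.19, 0.18, 0.01, 0.01, 0.01, 0.0, 0.0, 0.04, 0.05]
(array([ 2.1333e+00, -1.9939e+00, -2.1000e-03]), 0)
```

>>> carry_out([
  {"dx": 1,"dy": -1},
  {"dx": 1,"dy": -1},
  {"dx": 1,"dy": -1},
  {"dx": 1,"dy": -1},
  {"dx": 1,"dy": -1},
  {"dx": 1,"dy": -1},
  {"dx": 1,"dy": -1},
])

```text
invalid input at $.steps[0]: expected keys ax, ay, az, dx, dy, dz, jaw
```

>>> carry_out([
  {"dx": 1,"dy": -0.95},
  {"dx": 1,"dy": -0.95},
  {"dx": 1,"dy": -0.95},
  {"dx": 1,"dy": -0.95},
  {"dx": 1,"dy": -0.95},
  {"dx": 1,"dy": -0.95},
  {"dx": 1,"dy": -0.95},
])

```text
invalid input at $.steps[0]: expected keys ax, ay, az, dx, dy, dz, jaw
```

```bash
python3 -c "
from m import *
print(rel((.4755,-.0821,.15)),rel((.4755,-.0821,.06),18.2));s=get_state();print(s['time'],s['tcp_pos'],s['joint_positions'])"
```

```text
(array([ 2.1292, -1.9893,  0.4579]), 0) (array([ 2.1292, -1.9891,  0.9079]), np.float64(0.0005))
0.35 [ 0.19583146 -0.59341933  0.24144395] [ 1.18381502  0.41132346 -0.01270273  1.59637123  0.00560183  1.13431554
 -0.08219309]
```

All keys are needed.

>>> carry_out([
  {"ax": 0,"ay": 0,"az": 0,"dx": 1,"dy": -1,"dz": 0,"jaw": 0},
  {"ax": 0,"ay": 0,"az": 0,"dx": 1,"dy": -1,"dz": 0,"jaw": 0},
  {"ax": 0,"ay": 0,"az": 0,"dx": 1,"dy": -1,"dz": 0,"jaw": 0},
  {"ax": 0,"ay": 0,"az": 0,"dx": 1,"dy": -1,"dz": 0,"jaw": 0},
  {"ax": 0,"ay": 0,"az": 0,"dx": 1,"dy": -1,"dz": 0,"jaw": 0},
  {"ax": 0,"ay": 0,"az": 0,"dx": 1,"dy": -1,"dz": 0,"jaw": 0},
  {"ax": 0,"ay": 0,"az": 0,"dx": 1,"dy": -1,"dz": 0,"jaw": 0},
])

```text
time: 1.05
tcp_pos: [0.3256, -0.3368, 0.2421]
tcp_rot: [[0.947, 0.32, 0.001], [0.32, -0.947, 0.001], [0.001, -0.0, -1.0]]
ft_force: [0.9, -0.3, -0.4]
width: 0.0877
grasp_force: 0.0
```

>>> carry_out([
  {"ax": 0,"ay": 0,"az": 0,"dx": 1,"dy": -0.95,"dz": 0,"jaw": 0},
  {"ax": 0,"ay": 0,"az": 0,"dx": 1,"dy": -0.95,"dz": 0,"jaw": 0},
  {"ax": 0,"ay": 0,"az": 0,"dx": 1,"dy": -0.95,"dz": 0,"jaw": 0},
  {"ax": 0,"ay": 0,"az": 0,"dx": 1,"dy": -0.95,"dz": 0,"jaw": 0},
  {"ax": 0,"ay": 0,"az": 0,"dx": 1,"dy": -0.95,"dz": 0,"jaw": 0},
  {"ax": 0,"ay": 0,"az": 0,"dx": 1,"dy": -0.95,"dz": 0,"jaw": 0},
  {"ax": 0,"ay": 0,"az": 0,"dx": 1,"dy": -0.95,"dz": 0,"jaw": 0},
])

```text
time: 1.75
tcp_pos: [0.4552, -0.0949, 0.2418]
tcp_rot: [[0.948, 0.318, 0.001], [0.318, -0.948, 0.001], [0.001, -0.001, -1.0]]
ft_force: [0.6, -1.3, 1.0]
width: 0.0878
grasp_force: 0.0
```

```bash
python3 -c "
from m import *
print(rel((.4755,-.0821,.15)),rel((.4755,-.0821,.06),18.2));s=get_state();print(s['time'],s['tcp_pos'],s['joint_positions'])"
```

```text
(array([ 0.116 , -0.0278,  0.4593]), 0) (array([ 0.1153, -0.0275,  0.9093]), np.float64(0.0031))
1.75 [ 0.45517655 -0.09485861  0.24182022] [ 0.46172758  0.16383238 -0.40072755  1.94729515  0.07230609  1.04327902
 -1.21729978]
```

>>> carry_out([
  {"ax": 0,"ay": 0,"az": 0,"dx": 0.116,"dy": -0.028,"dz": 0.25,"jaw": 0},
  {"ax": 0,"ay": 0,"az": 0,"dx": 0.116,"dy": -0.028,"dz": 0.45,"jaw": 0},
  {"ax": 0,"ay": 0,"az": 0,"dx": 0.116,"dy": -0.028,"dz": 0.6,"jaw": 0},
  {"ax": 0,"ay": 0,"az": 0,"dx": 0.116,"dy": -0.028,"dz": 0.75,"jaw": 0},
  {"ax": 0,"ay": 0,"az": 0,"dx": 0.116,"dy": -0.028,"dz": 0.85,"jaw": 0},
  {"ax": 0,"ay": 0,"az": 0,"dx": 0.116,"dy": -0.028,"dz": 0.908,"jaw": 0},
  {"ax": 0,"ay": 0,"az": 0,"dx": 0.116,"dy": -0.028,"dz": 0.908,"jaw": 0},
  {"ax": 0,"ay": 0,"az": 0,"dx": 0.116,"dy": -0.028,"dz": 0.908,"jaw": 0.5},
  {"ax": 0,"ay": 0,"az": 0,"dx": 0.116,"dy": -0.028,"dz": 0.908,"jaw": 0.6},
  {"ax": 0,"ay": 0,"az": 0,"dx": 0.116,"dy": -0.028,"dz": 0.908,"jaw": 0.7},
  {"ax": 0,"ay": 0,"az": 0,"dx": 0.116,"dy": -0.028,"dz": 0.908,"jaw": 0.8},
  {"ax": 0,"ay": 0,"az": 0,"dx": 0.116,"dy": -0.028,"dz": 0.908,"jaw": 1},
  {"ax": 0,"ay": 0,"az": 0,"dx": 0.116,"dy": -0.028,"dz": 0.908,"jaw": 1},
  {"ax": 0,"ay": 0,"az": 0,"dx": 0.116,"dy": -0.028,"dz": 0.908,"jaw": 1},
  {"ax": 0,"ay": 0,"az": 0,"dx": 0.116,"dy": -0.028,"dz": 0.908,"jaw": 1},
])

```text
time: 3.25
tcp_pos: [0.4737, -0.0852, 0.06]
tcp_rot: [[0.95, 0.313, -0.0], [0.313, -0.95, -0.0], [-0.0, -0.0, -1.0]]
ft_force: [0.1, -0.2, -0.3]
width: 0.0276
grasp_force: 0.2
```

>>> carry_out([
  {"ax": 0,"ay": 0,"az": 0,"dx": 0,"dy": 0,"dz": 0,"jaw": 1},
  {"ax": 0,"ay": 0,"az": 0,"dx": 0,"dy": 0,"dz": 0,"jaw": 1},
  {"ax": 0,"ay": 0,"az": 0,"dx": 0,"dy": 0,"dz": -0.1,"jaw": 1},
  {"ax": 0,"ay": 0,"az": 0,"dx": 0,"dy": 0,"dz": -0.3,"jaw": 1},
  {"ax": 0,"ay": 0,"az": 0,"dx": 0,"dy": 0,"dz": -0.5,"jaw": 1},
  {"ax": 0,"ay": 0,"az": 0,"dx": 0,"dy": 0,"dz": -0.7,"jaw": 1},
  {"ax": 0,"ay": 0,"az": 0,"dx": 0,"dy": 0,"dz": -0.7,"jaw": 1},
])

```text
time: 3.95
tcp_pos: [0.4765, -0.0853, 0.2049]
tcp_rot: [[0.95, 0.313, 0.008], [0.313, -0.95, -0.002], [0.007, 0.004, -1.0]]
ft_force: [1.3, 0.4, -1.5]
width: 0.0256
grasp_force: 29.9
```

```bash
python3 -c "
from m import *
print(rel((.4557,.3305,.2),164));s=get_state();print(s['time'],s['tcp_pos'],s['grasp_force'],s['width'])
for n in ('top','scene'):
    t=snap(n);P=near(t['W'],s['tcp_pos'][:2],.022,.12,.18);print(len(P),P.mean(0) if len(P) else 0)"
```

```text
(array([ 0.5525, -2.0072,  0.0202]), np.float64(-1.2145))
3.95 [ 0.47650948 -0.0853312   0.20491393] 29.892454189248383 0.025583789244703378
1 [ 0.47968275 -0.0697728   0.15501139]
155 [ 0.47057462 -0.07858657  0.1622285 ]
```

>>> carry_out([
  {"ax": 0,"ay": 0,"az": -0.07,"dx": 0.05,"dy": -0.15,"dz": 0,"jaw": 1},
  {"ax": 0,"ay": 0,"az": -0.14,"dx": 0.1,"dy": -0.3,"dz": 0,"jaw": 1},
  {"ax": 0,"ay": 0,"az": -0.21,"dx": 0.15,"dy": -0.45,"dz": 0,"jaw": 1},
  {"ax": 0,"ay": 0,"az": -0.28,"dx": 0.2,"dy": -0.6,"dz": 0,"jaw": 1},
  {"ax": 0,"ay": 0,"az": -0.35,"dx": 0.24,"dy": -0.75,"dz": 0,"jaw": 1},
  {"ax": 0,"ay": 0,"az": -0.42,"dx": 0.27,"dy": -0.9,"dz": 0,"jaw": 1},
  {"ax": 0,"ay": 0,"az": -0.49,"dx": 0.27,"dy": -1,"dz": 0,"jaw": 1},
  {"ax": 0,"ay": 0,"az": -0.56,"dx": 0.27,"dy": -1,"dz": 0,"jaw": 1},
  {"ax": 0,"ay": 0,"az": -0.6,"dx": 0.27,"dy": -1,"dz": 0,"jaw": 1},
  {"ax": 0,"ay": 0,"az": -0.6,"dx": 0.27,"dy": -1,"dz": 0,"jaw": 1},
])

```text
time: 5.05
tcp_pos: [0.4613, 0.1215, 0.1983]
tcp_rot: [[-0.006, 1.0, -0.003], [1.0, 0.006, -0.0], [-0.0, -0.003, -1.0]]
ft_force: [0.2, -0.5, -0.3]
width: 0.0255
grasp_force: 29.9
```

```bash
python3 -c "
from m import *
print(rel((.4557,.3305,.2),164));s=get_state();print(s['time'],s['tcp_pos'],s['grasp_force'],s['width'])"
```

```text
(array([ 1.0452, -0.0214, -0.0084]), np.float64(-0.6136))
5.05 [0.46130723 0.12149535 0.19832059] 29.891707875067368 0.025537918773820237
```

>>> carry_out([
  {"ax": 0,"ay": 0,"az": -0.07,"dx": 0.15,"dy": -0.02,"dz": 0,"jaw": 1},
  {"ax": 0,"ay": 0,"az": -0.14,"dx": 0.3,"dy": -0.02,"dz": 0,"jaw": 1},
  {"ax": 0,"ay": 0,"az": -0.21,"dx": 0.45,"dy": -0.02,"dz": 0,"jaw": 1},
  {"ax": 0,"ay": 0,"az": -0.28,"dx": 0.6,"dy": -0.02,"dz": 0,"jaw": 1},
  {"ax": 0,"ay": 0,"az": -0.35,"dx": 0.75,"dy": -0.02,"dz": 0,"jaw": 1},
  {"ax": 0,"ay": 0,"az": -0.42,"dx": 0.9,"dy": -0.02,"dz": 0,"jaw": 1},
  {"ax": 0,"ay": 0,"az": -0.49,"dx": 1,"dy": -0.02,"dz": 0,"jaw": 1},
  {"ax": 0,"ay": 0,"az": -0.56,"dx": 1,"dy": -0.02,"dz": 0,"jaw": 1},
  {"ax": 0,"ay": 0,"az": -0.614,"dx": 1,"dy": -0.02,"dz": 0,"jaw": 1},
  {"ax": 0,"ay": 0,"az": -0.614,"dx": 1,"dy": -0.02,"dz": 0,"jaw": 1},
  {"ax": 0,"ay": 0,"az": -0.614,"dx": 1,"dy": -0.02,"dz": 0,"jaw": 1},
  {"ax": 0,"ay": 0,"az": -0.614,"dx": 1,"dy": -0.02,"dz": 0,"jaw": 1},
])

```text
time: 6.25
tcp_pos: [0.4574, 0.3213, 0.1996]
tcp_rot: [[-0.96, 0.28, -0.001], [0.28, 0.96, -0.0], [0.0, -0.001, -1.0]]
ft_force: [0.2, 0.5, -0.8]
width: 0.0252
grasp_force: 29.9
```

```bash
python3 -c "
from m import *
print(rel((.4557,.3305,.11),164));s=get_state();print(s['time'],s['tcp_pos'],s['grasp_force'],s['width'])
t=snap('scene');f=t['frame'];cv2.imwrite('pics/s1.png',cv2.resize(f[130:310,80:310],None,fx=3,fy=3,interpolation=2))"
```

```text
(array([0.0209, 0.0422, 0.4481]), np.float64(-0.0023))
6.25 [0.45738846 0.32126026 0.19961665] 29.892648747190833 0.025152147373164978
```

View pics/s1.png

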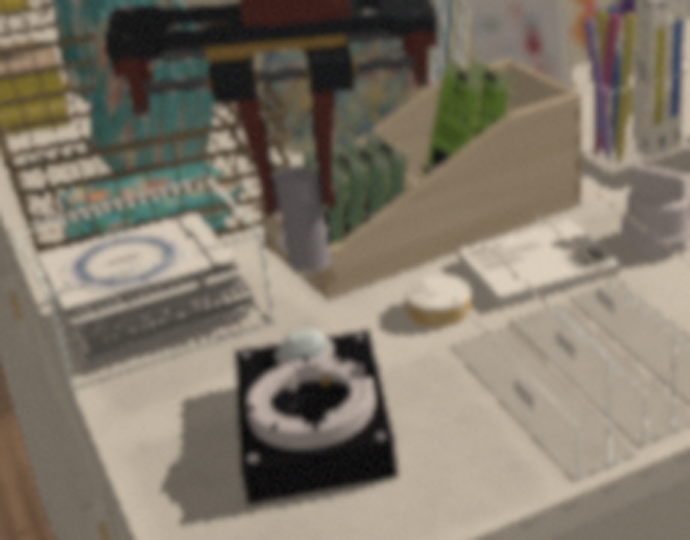

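The scene crop shows the cell hanging upright in the jaws around (305,215), behind and above the collar at (310,400). Moving lower over the well, then measuring cell against collar in the same view.

>>> carry_out([
  {"ax": 0,"ay": 0,"az": 0,"dx": 0.02,"dy": 0.042,"dz": 0.1,"jaw": 1},
  {"ax": 0,"ay": 0,"az": 0,"dx": 0.02,"dy": 0.042,"dz": 0.2,"jaw": 1},
  {"ax": 0,"ay": 0,"az": 0,"dx": 0.02,"dy": 0.042,"dz": 0.3,"jaw": 1},
  {"ax": 0,"ay": 0,"az": 0,"dx": 0.02,"dy": 0.042,"dz": 0.35,"jaw": 1},
  {"ax": 0,"ay": 0,"az": 0,"dx": 0.02,"dy": 0.042,"dz": 0.35,"jaw": 1},
  {"ax": 0,"ay": 0,"az": 0,"dx": 0.02,"dy": 0.042,"dz": 0.35,"jaw": 1},
])

```text
time: 6.9
tcp_pos: [0.4561, 0.3311, 0.1307]
tcp_rot: [[-0.961, 0.277, 0.0], [0.277, 0.961, 0.0], [-0.0, 0.001, -1.0]]
ft_force: [-0.7, 0.5, -0.2]
width: 0.0253
grasp_force: 29.9
```

```bash
cat >> m.py <<'E'
from scipy.optimize import least_squares
def cyl(P,r,c0): return least_squares(lambda c:np.hypot(P[:,0]-c[0],P[:,1]-c[1])-r,c0,loss='soft_l1',f_scale=.001).x
E
python3 - <<'E'
from m import *
st=get_state(); c=np.array(st["tcp_pos"]); print(c,st["time"])
s=snap("scene"); W=s["W"]
for z0,z1 in((.075,.09),(.09,.105),(.105,.115),(.08,.11)):
    P=near(W,c[:2],.018,z0,z1); print(len(P),cyl(P,.013,c[:2]).round(4),P[:,:2].min(0).round(4),P[:,:2].max(0).round(4))
P=near(W,c[:2],.046,.0415,.052); print("collar",circ(rim(P,c[:2])))
m=(abs(W[...,2]-.09)<.025)&(np.hypot(W[...,0]-c[0],W[...,1]-c[1])<.025)
v,u=np.nonzero(m); print(u.min(),u.max(),v.min(),v.max())
# silhouette axis at mid rows
for r in range(v.min(),v.max(),4): print(r,u[v==r].min(),u[v==r].max())
f=s["frame"]; cv2.imwrite('pics/s2.png',cv2.resize(f[180:310,130:260],None,fx=4.5,fy=4.5,interpolation=2))
E
```

```text
[0.45607157 0.33110926 0.13065563] 6.9
89 [0.4542 0.3298] [0.4393 0.3185] [0.4548 0.3428]
93 [0.4543 0.33  ] [0.4394 0.3181] [0.458  0.3431]
64 [0.4543 0.3304] [0.4395 0.3198] [0.4556 0.3476]
183 [0.4542 0.33  ] [0.4393 0.3181] [0.458  0.3431]
collar (array([0.4533405 , 0.32996041]), np.float64(0.04076155114523932))
168 190 231 252
231 186 190
235 168 186
239 174 187
243 175 188
247 175 188
251 177 186
```

View pics/s2.png

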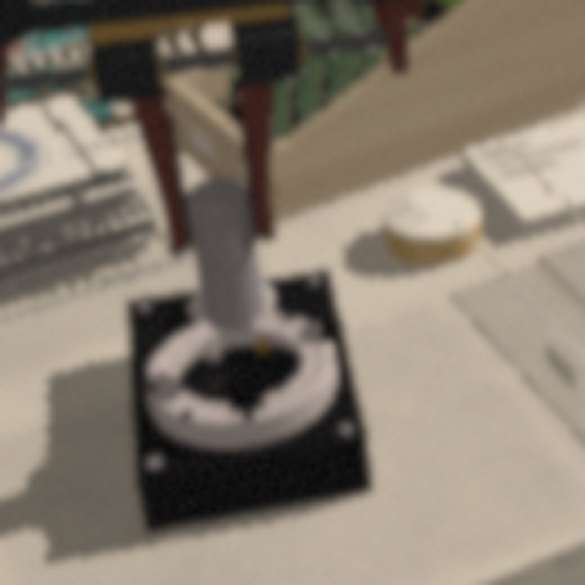

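The crop shows the cell centred above the collar. Cell and well axes agree within about 1 mm in this view, so I lower.

>>> carry_out([
  {"ax": 0,"ay": 0,"az": 0,"dx": 0,"dy": 0,"dz": 0.1,"jaw": 1},
  {"ax": 0,"ay": 0,"az": 0,"dx": 0,"dy": 0,"dz": 0.18,"jaw": 1},
  {"ax": 0,"ay": 0,"az": 0,"dx": 0,"dy": 0,"dz": 0.2,"jaw": 1},
  {"ax": 0,"ay": 0,"az": 0,"dx": 0,"dy": 0,"dz": 0.22,"jaw": 1},
  {"ax": 0,"ay": 0,"az": 0,"dx": 0,"dy": 0,"dz": 0.24,"jaw": 1},
  {"ax": 0,"ay": 0,"az": 0,"dx": 0,"dy": 0,"dz": 0.26,"jaw": 1},
  {"ax": 0,"ay": 0,"az": 0,"dx": 0,"dy": 0,"dz": 0.26,"jaw": 1},
])

```text
time: 7.65
tcp_pos: [0.456, 0.331, 0.0779]
tcp_rot: [[-0.961, 0.277, 0.0], [0.277, 0.961, 0.0], [-0.0, 0.0, -1.0]]
ft_force: [0.4, 1.4, 0.1]
width: 0.0254
grasp_force: 29.9
```

>>> carry_out([
  {"ax": 0,"ay": 0,"az": 0,"dx": 0,"dy": 0,"dz": 0.02,"jaw": 1},
  {"ax": 0,"ay": 0,"az": 0,"dx": 0,"dy": 0,"dz": 0.04,"jaw": 1},
  {"ax": 0,"ay": 0,"az": 0,"dx": 0,"dy": 0,"dz": 0.056,"jaw": 1},
  {"ax": 0,"ay": 0,"az": 0,"dx": 0,"dy": 0,"dz": 0.056,"jaw": 1},
])

```text
time: 8.05
tcp_pos: [0.456, 0.3309, 0.0664]
tcp_rot: [[-0.961, 0.276, -0.0], [0.276, 0.961, 0.0], [0.0, 0.0, -1.0]]
ft_force: [1.9, 0.8, -1.5]
width: 0.0256
grasp_force: 29.9
```

>>> carry_out([
  {"ax": 0,"ay": 0,"az": 0,"dx": 0,"dy": 0,"dz": 0,"jaw": 0.6},
  {"ax": 0,"ay": 0,"az": 0,"dx": 0,"dy": 0,"dz": 0,"jaw": 0.4},
  {"ax": 0,"ay": 0,"az": 0,"dx": 0,"dy": 0,"dz": 0,"jaw": 0.4},
  {"ax": 0,"ay": 0,"az": 0,"dx": 0,"dy": 0,"dz": 0,"jaw": 0.4},
  {"ax": 0,"ay": 0,"az": 0,"dx": 0,"dy": 0,"dz": -0.15,"jaw": 0.4},
  {"ax": 0,"ay": 0,"az": 0,"dx": 0,"dy": 0,"dz": -0.35,"jaw": 0.3},
  {"ax": 0,"ay": 0,"az": 0,"dx": 0,"dy": 0,"dz": -0.55,"jaw": 0.2},
  {"ax": 0,"ay": 0,"az": 0,"dx": 0,"dy": 0,"dz": -0.65,"jaw": 0},
  {"ax": 0,"ay": 0,"az": 0,"dx": 0,"dy": 0,"dz": -0.65,"jaw": 0},
])

```text
time: 8.95
tcp_pos: [0.4568, 0.332, 0.2]
tcp_rot: [[-0.961, 0.277, 0.004], [0.277, 0.961, 0.003], [-0.003, 0.004, -1.0]]
ft_force: [-0.3, 0.1, -0.8]
width: 0.0811
grasp_force: 0.0
```

Run:
```python
from m import *
st=get_state(); print(st["time"],st["tcp_pos"])
for n in("scene","top"):
    s=snap(n); W=s["W"]; P=near(W,(.456,.331),.02,.06,.09)
    if len(P)>4: print(n,len(P),P.mean(0).round(4),np.percentile(P[:,2],[5,50,95]).round(4)); print(cyl(near(W,(.456,.331),.018,.05,.066),.013,(.456,.331)) if n=="scene" else circ(rim(P,P[:,:2].mean(0))))
    for r in (.02,):
        P=near(W,(.5613,-.023),.045,.064,.08); b=cv2.minAreaRect(P[:,:2].astype(np.float32)*1000); print("bar",np.round(b[0],1),np.round(b[1],1),round(b[2],1))
        v=P[:,:2]-P[:,:2].mean(0); e=np.linalg.svd(v,full_matrices=False)[2][0]; print("pca",np.degrees(np.arctan2(e[1],e[0]))%180, len(P))
        P=near(W,(.5613,-.023),.045,.045,.062); print("body?",len(P)); 
        P=near(W,(.5613,-.023),.045,.015,.042); print("side", cyl(P,.028,(.5613,-.023)), len(P))
print(rel((.5613,-.023,.2),28.5))
```

```text
8.95 [0.4568407  0.33200468 0.19998482]
scene 127 [0.4496 0.3312 0.0675] [0.0616 0.0687 0.0714]
[0.45461083 0.32951128]
bar [559.5 -22.7] [49.3 14.3] 25.6
pca 29.47218256202669 70
body? 174
side [ 0.56221705 -0.02447215] 230
bar [563.2 -22.2] [50.3 12.4] 28.1
pca 29.790161289248175 122
body? 314
side [ 0.56312405 -0.02265388] 153
(array([-0.9951, -1.5521, -0.0157]), np.float64(1.1285))
```

>>> carry_out([
  {"ax": 0,"ay": 0,"az": 0.07,"dx": -0.08,"dy": -0.12,"dz": 0,"jaw": 0},
  {"ax": 0,"ay": 0,"az": 0.14,"dx": -0.16,"dy": -0.24,"dz": 0,"jaw": 0},
  {"ax": 0,"ay": 0,"az": 0.21,"dx": -0.24,"dy": -0.36,"dz": 0,"jaw": 0},
  {"ax": 0,"ay": 0,"az": 0.28,"dx": -0.32,"dy": -0.48,"dz": 0,"jaw": 0},
  {"ax": 0,"ay": 0,"az": 0.35,"dx": -0.4,"dy": -0.6,"dz": 0,"jaw": 0},
  {"ax": 0,"ay": 0,"az": 0.42,"dx": -0.48,"dy": -0.72,"dz": 0,"jaw": 0},
  {"ax": 0,"ay": 0,"az": 0.49,"dx": -0.56,"dy": -0.84,"dz": 0,"jaw": 0},
  {"ax": 0,"ay": 0,"az": 0.56,"dx": -0.62,"dy": -0.96,"dz": 0,"jaw": 0},
  {"ax": 0,"ay": 0,"az": 0.6,"dx": -0.64,"dy": -1,"dz": 0,"jaw": 0},
  {"ax": 0,"ay": 0,"az": 0.6,"dx": -0.64,"dy": -1,"dz": 0,"jaw": 0},
])

```text
time: 10.05
tcp_pos: [0.5232, 0.1009, 0.1952]
tcp_rot: [[-0.03, 1.0, -0.002], [1.0, 0.03, -0.001], [-0.001, -0.003, -1.0]]
ft_force: [-0.0, 0.9, 0.4]
width: 0.0875
grasp_force: 0.0
```

```bash
python3 -c "
from m import *
print(rel((.5613,-.023,.2),29.5));s=get_state();print(s['time'],s['tcp_pos'],s['joint_positions'])"
```

```text
(array([-0.6248,  0.172 , -0.0234]), np.float64(0.5184))
10.05 [0.52319995 0.10087238 0.19522296] [ 0.28003242  0.39436001 -0.71396149  1.8367687   0.29955411  1.02350423
 -0.525058  ]
```

>>> carry_out([
  {"ax": 0,"ay": 0,"az": 0.07,"dx": -0.12,"dy": 0.05,"dz": -0.02,"jaw": 0},
  {"ax": 0,"ay": 0,"az": 0.14,"dx": -0.24,"dy": 0.08,"dz": -0.02,"jaw": 0},
  {"ax": 0,"ay": 0,"az": 0.21,"dx": -0.36,"dy": 0.11,"dz": -0.02,"jaw": 0},
  {"ax": 0,"ay": 0,"az": 0.28,"dx": -0.48,"dy": 0.14,"dz": -0.02,"jaw": 0},
  {"ax": 0,"ay": 0,"az": 0.35,"dx": -0.6,"dy": 0.17,"dz": -0.02,"jaw": 0},
  {"ax": 0,"ay": 0,"az": 0.42,"dx": -0.625,"dy": 0.172,"dz": -0.02,"jaw": 0},
  {"ax": 0,"ay": 0,"az": 0.49,"dx": -0.625,"dy": 0.172,"dz": -0.02,"jaw": 0},
  {"ax": 0,"ay": 0,"az": 0.518,"dx": -0.625,"dy": 0.172,"dz": -0.02,"jaw": 0},
  {"ax": 0,"ay": 0,"az": 0.518,"dx": -0.625,"dy": 0.172,"dz": -0.02,"jaw": 0},
  {"ax": 0,"ay": 0,"az": 0.518,"dx": -0.625,"dy": 0.172,"dz": -0.02,"jaw": 0},
])

```text
time: 11.05
tcp_pos: [0.5619, -0.0196, 0.2001]
tcp_rot: [[0.865, 0.501, -0.001], [0.501, -0.865, 0.0], [-0.001, -0.001, -1.0]]
ft_force: [-0.3, -0.9, 0.4]
width: 0.0878
grasp_force: 0.0
```

```bash
python3 -c "
from m import *
print(rel((.5613,-.023,.06),29.5));s=get_state();print(s['time'],s['tcp_pos'],s['joint_positions'])"
```

```text
(array([-0.0104,  0.0138,  0.7005]), np.float64(0.0047))
11.05 [ 0.56188059 -0.01959799  0.20009885] [ 0.29305896  0.38404032 -0.44350706  1.77625207  0.18888351  1.02456318
 -1.26699631]
```

>>> carry_out([
  {"ax": 0,"ay": 0,"az": 0.005,"dx": -0.01,"dy": 0.014,"dz": 0.2,"jaw": 0},
  {"ax": 0,"ay": 0,"az": 0.005,"dx": -0.01,"dy": 0.014,"dz": 0.4,"jaw": 0.2},
  {"ax": 0,"ay": 0,"az": 0.005,"dx": -0.01,"dy": 0.014,"dz": 0.55,"jaw": 0.4},
  {"ax": 0,"ay": 0,"az": 0.005,"dx": -0.01,"dy": 0.014,"dz": 0.63,"jaw": 0.4},
  {"ax": 0,"ay": 0,"az": 0.005,"dx": -0.01,"dy": 0.014,"dz": 0.665,"jaw": 0.4},
  {"ax": 0,"ay": 0,"az": 0.005,"dx": -0.01,"dy": 0.014,"dz": 0.665,"jaw": 0.4},
  {"ax": 0,"ay": 0,"az": 0.005,"dx": -0.01,"dy": 0.014,"dz": 0.665,"jaw": 0.6},
  {"ax": 0,"ay": 0,"az": 0.005,"dx": -0.01,"dy": 0.014,"dz": 0.665,"jaw": 0.75},
  {"ax": 0,"ay": 0,"az": 0.005,"dx": -0.01,"dy": 0.014,"dz": 0.665,"jaw": 0.85},
  {"ax": 0,"ay": 0,"az": 0.005,"dx": -0.01,"dy": 0.014,"dz": 0.665,"jaw": 1},
  {"ax": 0,"ay": 0,"az": 0.005,"dx": -0.01,"dy": 0.014,"dz": 0.665,"jaw": 1},
  {"ax": 0,"ay": 0,"az": 0.005,"dx": -0.01,"dy": 0.014,"dz": 0.665,"jaw": 1},
  {"ax": 0,"ay": 0,"az": 0.005,"dx": -0.01,"dy": 0.014,"dz": 0.665,"jaw": 1},
  {"ax": 0,"ay": 0,"az": 0.005,"dx": -0.01,"dy": 0.014,"dz": 0.665,"jaw": 1},
])

```text
time: 12.45
tcp_pos: [0.562, -0.0239, 0.068]
tcp_rot: [[0.873, 0.488, 0.0], [0.488, -0.873, -0.0], [0.0, 0.0, -1.0]]
ft_force: [-0.6, 0.5, 2.4]
width: 0.0119
grasp_force: 30.0
```

Run:
```python
from m import *
s=get_state();R=np.array(s["tcp_rot"]);c=np.array(s["tcp_pos"]);print(s['time'],c,s['width'],s['grasp_force'])
W=snap("scene")["W"]
P=near(W,(.5613,-.023),.045,.015,.042); a=cyl(P,.028,c[:2]); print("side",a,len(P),"tool frame mm",(R.T@np.r_[a-c[:2],0]*1000).round(1))
```

```text
12.45 [ 0.56195735 -0.02393367  0.06799977] 0.011850447795471364 29.985200464725494
side [ 0.56220203 -0.02483282] 230 tool frame mm [-0.2  0.9  0. ]
```

>>> carry_out([
  {"ax": 0,"ay": 0,"az": 0,"dx": 0,"dy": 0,"dz": -0.1,"jaw": 1},
  {"ax": 0,"ay": 0,"az": 0,"dx": 0,"dy": 0,"dz": -0.3,"jaw": 1},
  {"ax": 0,"ay": 0,"az": 0,"dx": 0,"dy": 0,"dz": -0.5,"jaw": 1},
  {"ax": 0,"ay": 0,"az": 0,"dx": 0,"dy": 0,"dz": -0.7,"jaw": 1},
  {"ax": 0,"ay": 0,"az": -0.06,"dx": 0.02,"dy": -0.1,"dz": -0.75,"jaw": 1},
  {"ax": 0,"ay": 0,"az": -0.12,"dx": 0.05,"dy": -0.2,"dz": -0.75,"jaw": 1},
  {"ax": 0,"ay": 0,"az": -0.18,"dx": 0.08,"dy": -0.32,"dz": -0.75,"jaw": 1},
  {"ax": 0,"ay": 0,"az": -0.24,"dx": 0.1,"dy": -0.44,"dz": -0.75,"jaw": 1},
  {"ax": 0,"ay": 0,"az": -0.3,"dx": 0.13,"dy": -0.56,"dz": -0.75,"jaw": 1},
  {"ax": 0,"ay": 0,"az": -0.36,"dx": 0.16,"dy": -0.68,"dz": -0.75,"jaw": 1},
  {"ax": 0,"ay": 0,"az": -0.42,"dx": 0.18,"dy": -0.8,"dz": -0.75,"jaw": 1},
  {"ax": 0,"ay": 0,"az": -0.48,"dx": 0.2,"dy": -0.9,"dz": -0.75,"jaw": 1},
  {"ax": 0,"ay": 0,"az": -0.54,"dx": 0.2,"dy": -0.95,"dz": -0.75,"jaw": 1},
  {"ax": 0,"ay": 0,"az": -0.6,"dx": 0.2,"dy": -0.95,"dz": -0.75,"jaw": 1},
  {"ax": 0,"ay": 0,"az": -0.6,"dx": 0.2,"dy": -0.95,"dz": -0.75,"jaw": 1},
])

```text
time: 14.0
tcp_pos: [0.5038, 0.1616, 0.2175]
tcp_rot: [[-0.197, 0.98, -0.001], [0.98, 0.197, -0.0], [0.0, -0.001, -1.0]]
ft_force: [0.8, 0.1, -0.1]
width: 0.0117
grasp_force: 30.0
```

```bash
python3 -c "
from m import *
print(rel((.4557,.3305,.22),164));s=get_state();print(s['time'],s['tcp_pos'],s['width'],s['joint_positions'])"
```

```text
(array([ 0.8753, -0.0696, -0.0123]), np.float64(-0.5222))
14.0 [0.50377666 0.16159308 0.21750697] 0.011688346369369431 [ 0.21434529  0.37546016 -0.77818792  1.8190196   0.29768061  1.06877268
 -0.47662899]
```

>>> carry_out([
  {"ax": 0,"ay": 0,"az": -0.06,"dx": 0.1,"dy": -0.01,"dz": 0,"jaw": 1},
  {"ax": 0,"ay": 0,"az": -0.12,"dx": 0.22,"dy": -0.02,"dz": 0,"jaw": 1},
  {"ax": 0,"ay": 0,"az": -0.18,"dx": 0.34,"dy": -0.03,"dz": 0,"jaw": 1},
  {"ax": 0,"ay": 0,"az": -0.24,"dx": 0.46,"dy": -0.04,"dz": 0,"jaw": 1},
  {"ax": 0,"ay": 0,"az": -0.3,"dx": 0.58,"dy": -0.05,"dz": 0,"jaw": 1},
  {"ax": 0,"ay": 0,"az": -0.36,"dx": 0.7,"dy": -0.06,"dz": 0,"jaw": 1},
  {"ax": 0,"ay": 0,"az": -0.42,"dx": 0.8,"dy": -0.07,"dz": 0.1,"jaw": 1},
  {"ax": 0,"ay": 0,"az": -0.48,"dx": 0.875,"dy": -0.07,"dz": 0.2,"jaw": 1},
  {"ax": 0,"ay": 0,"az": -0.522,"dx": 0.875,"dy": -0.07,"dz": 0.3,"jaw": 1},
  {"ax": 0,"ay": 0,"az": -0.522,"dx": 0.875,"dy": -0.07,"dz": 0.3,"jaw": 1},
  {"ax": 0,"ay": 0,"az": -0.522,"dx": 0.875,"dy": -0.07,"dz": 0.3,"jaw": 1},
  {"ax": 0,"ay": 0,"az": -0.522,"dx": 0.875,"dy": -0.07,"dz": 0.3,"jaw": 1},
])

```text
time: 15.2
tcp_pos: [0.4572, 0.3303, 0.1588]
tcp_rot: [[-0.959, 0.283, 0.001], [0.283, 0.959, 0.0], [-0.001, 0.001, -1.0]]
ft_force: [-0.2, -0.2, -1.8]
width: 0.0117
grasp_force: 30.0
```

Run:
```python
from m import *
s=get_state();R=np.array(s["tcp_rot"]);c=np.array(s["tcp_pos"]);print(s['time'],c,R[:2,0],s['width'])
print(rel((.4557,.3305,.145),164))
S=snap("scene");W=S["W"]; b=c[2]-.068
for z0,z1 in((.016,.028),(.028,.042),(.018,.042)):
    P=near(W,c[:2],.04,b+z0,b+z1); a=cyl(P,.028,c[:2]); print("body",a.round(4),len(P),"rms",np.std(np.hypot(*(P[:,:2]-a).T)).round(4),"tool mm",(R.T@np.r_[a-c[:2],0]*1000).round(1))
f=S["frame"]; cv2.imwrite('pics/s3.png',cv2.resize(f[170:310,120:260],None,fx=4.2,fy=4.2,interpolation=2))
```

```text
15.2 [0.45715218 0.33028023 0.15883615] [-0.95923333  0.28261372] 0.01166377427442678
(array([ 0.0073, -0.0011,  0.0692]), np.float64(-0.0035))
body [0.4568 0.3293] 259 rms 0.0022 tool mm [ 0.1 -1.  -0. ]
body [0.4579 0.329 ] 195 rms 0.0009 tool mm [-1.1 -1.1  0. ]
body [0.4577 0.329 ] 382 rms 0.0014 tool mm [-0.9 -1.1  0. ]
```

View pics/s3.png

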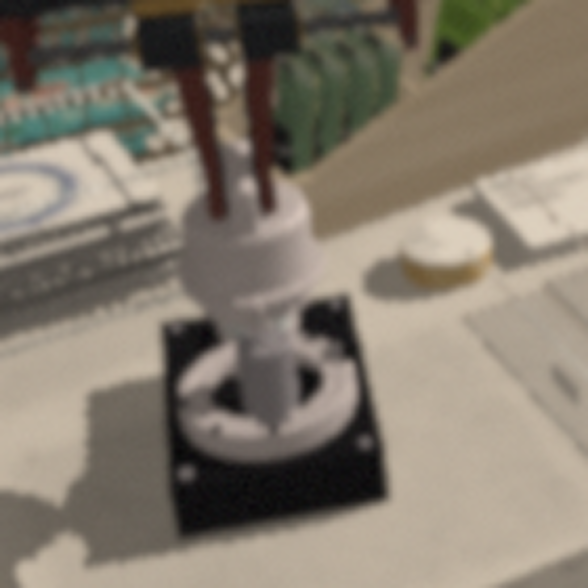

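The crop shows the cap hanging level over the standing cell, bar across the view and a lug at (262,325). I shift it ~2 mm and lower to just above the collar.

>>> carry_out([
  {"ax": 0,"ay": 0,"az": -0.0035,"dx": 0.01,"dy": 0,"dz": 0.05,"jaw": 1},
  {"ax": 0,"ay": 0,"az": -0.0035,"dx": 0.01,"dy": 0,"dz": 0.1,"jaw": 1},
  {"ax": 0,"ay": 0,"az": -0.0035,"dx": 0.01,"dy": 0,"dz": 0.15,"jaw": 1},
  {"ax": 0,"ay": 0,"az": -0.0035,"dx": 0.01,"dy": 0,"dz": 0.19,"jaw": 1},
  {"ax": 0,"ay": 0,"az": -0.0035,"dx": 0.01,"dy": 0,"dz": 0.204,"jaw": 1},
  {"ax": 0,"ay": 0,"az": -0.0035,"dx": 0.01,"dy": 0,"dz": 0.204,"jaw": 1},
  {"ax": 0,"ay": 0,"az": -0.0035,"dx": 0.01,"dy": 0,"dz": 0.204,"jaw": 1},
])

```text
time: 15.95
tcp_pos: [0.4546, 0.3312, 0.1171]
tcp_rot: [[-0.962, 0.271, 0.0], [0.271, 0.962, 0.0], [0.0, 0.0, -1.0]]
ft_force: [-0.3, -0.0, -1.0]
width: 0.0121
grasp_force: 30.0
```

Run:
```python
from m import *
s=get_state();R=np.array(s["tcp_rot"]);c=np.array(s["tcp_pos"]);print(s['time'],c,R[:2,0],s['ft_force'],s['wrist_torque'])
S=snap("scene");W=S["W"]; b=c[2]-.068
P=near(W,c[:2],.045,b+.028,b+.042); a=cyl(P,.028,c[:2]); print(a)
r=least_squares(lambda q:np.hypot(P[:,0]-q[0],P[:,1]-q[1])-q[2],[*c[:2],.028],loss='soft_l1',f_scale=.001).x; print("free r",r)
P=near(W,c[:2],.046,.0415,.0465); print("collar",circ(rim(P,c[:2])),len(P))
f=S["frame"]; cv2.imwrite('pics/s4.png',cv2.resize(f[200:310,130:240],None,fx=5.4,fy=5.4,interpolation=2))
```

```text
15.95 [0.454572   0.33115169 0.11714461] [-0.96246265  0.27141415] [-0.3137068  -0.01342438 -1.04393758] [ 0.00759166 -0.16195944 -0.00633178]
[0.45513152 0.32982683]
free r [0.45439631 0.33007396 0.02735684]
collar (array([0.4545404 , 0.32997853]), np.float64(0.04100418368500264)) 328
```

View pics/s4.png

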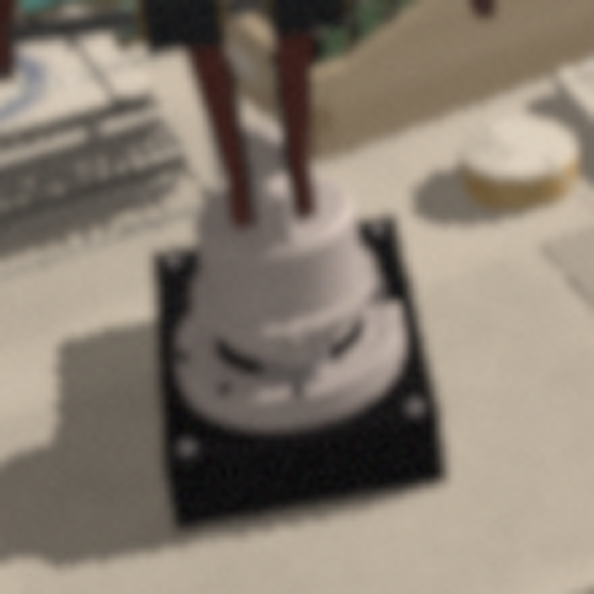

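The cap's axis now matches the collar's to under 1 mm, with the near lug over the notch at (290,388). Lowering gently.

>>> carry_out([
  {"ax": 0,"ay": 0,"az": 0,"dx": 0,"dy": 0,"dz": 0.015,"jaw": 1},
  {"ax": 0,"ay": 0,"az": 0,"dx": 0,"dy": 0,"dz": 0.03,"jaw": 1},
  {"ax": 0,"ay": 0,"az": 0,"dx": 0,"dy": 0,"dz": 0.045,"jaw": 1},
  {"ax": 0,"ay": 0,"az": 0,"dx": 0,"dy": 0,"dz": 0.055,"jaw": 1},
  {"ax": 0,"ay": 0,"az": 0,"dx": 0,"dy": 0,"dz": 0.055,"jaw": 1},
])

```text
time: 16.5
tcp_pos: [0.4545, 0.3308, 0.1057]
tcp_rot: [[-0.962, 0.271, -0.0], [0.271, 0.962, -0.0], [0.0, -0.0, -1.0]]
ft_force: [0.1, 0.2, -2.1]
width: 0.0121
grasp_force: 30.0
```

>>> carry_out([
  {"ax": 0,"ay": 0,"az": 0,"dx": 0,"dy": 0,"dz": 0.012,"jaw": 1},
  {"ax": 0,"ay": 0,"az": 0,"dx": 0,"dy": 0,"dz": 0.024,"jaw": 1},
  {"ax": 0,"ay": 0,"az": 0,"dx": 0,"dy": 0,"dz": 0.034,"jaw": 1},
  {"ax": 0,"ay": 0,"az": 0,"dx": 0,"dy": 0,"dz": 0.034,"jaw": 1},
  {"ax": 0,"ay": 0,"az": 0,"dx": 0,"dy": 0,"dz": 0.034,"jaw": 1},
])

```text
time: 17.0
tcp_pos: [0.4545, 0.3309, 0.0992]
tcp_rot: [[-0.962, 0.271, -0.0], [0.271, 0.962, -0.0], [0.0, -0.0, -1.0]]
ft_force: [0.4, -0.2, -0.5]
width: 0.0119
grasp_force: 30.0
```

>>> carry_out([
  {"ax": 0,"ay": 0,"az": 0,"dx": 0,"dy": 0,"dz": 0.005,"jaw": 1},
  {"ax": 0,"ay": 0,"az": 0,"dx": 0,"dy": 0,"dz": 0.008,"jaw": 1},
  {"ax": 0,"ay": 0,"az": 0,"dx": 0,"dy": 0,"dz": 0.008,"jaw": 1},
])

```text
time: 17.3
tcp_pos: [0.4547, 0.3311, 0.0986]
tcp_rot: [[-0.962, 0.272, 0.001], [0.272, 0.962, -0.0], [-0.001, 0.0, -1.0]]
ft_force: [-0.9, -1.7, 9.1]
width: 0.0117
grasp_force: 30.0
```

Seated (9 N). Turning clockwise, about 3° per row.

>>> carry_out([
  {"ax": 0,"ay": 0,"az": 0,"dx": 0,"dy": 0,"dz": -0.004,"jaw": 1},
  {"ax": 0,"ay": 0,"az": 0.025,"dx": 0,"dy": 0,"dz": -0.004,"jaw": 1},
  {"ax": 0,"ay": 0,"az": 0.05,"dx": 0,"dy": 0,"dz": -0.004,"jaw": 1},
  {"ax": 0,"ay": 0,"az": 0.075,"dx": 0,"dy": 0,"dz": -0.004,"jaw": 1},
  {"ax": 0,"ay": 0,"az": 0.1,"dx": 0,"dy": 0,"dz": -0.004,"jaw": 1},
  {"ax": 0,"ay": 0,"az": 0.125,"dx": 0,"dy": 0,"dz": -0.004,"jaw": 1},
  {"ax": 0,"ay": 0,"az": 0.15,"dx": 0,"dy": 0,"dz": -0.004,"jaw": 1},
  {"ax": 0,"ay": 0,"az": 0.17,"dx": 0,"dy": 0,"dz": -0.004,"jaw": 1},
  {"ax": 0,"ay": 0,"az": 0.17,"dx": 0,"dy": 0,"dz": -0.004,"jaw": 1},
  {"ax": 0,"ay": 0,"az": 0.17,"dx": 0,"dy": 0,"dz": -0.004,"jaw": 1},
])

```text
time: 18.3
tcp_pos: [0.4551, 0.3314, 0.0988]
tcp_rot: [[-0.808, 0.589, 0.001], [0.589, 0.808, 0.001], [-0.0, 0.001, -1.0]]
ft_force: [1.2, 0.7, 2.5]
width: 0.0113
grasp_force: 30.0
```

```bash
python3 -c "
from m import *
print(rel((.4547,.331,.0988),124));s=get_state();print(s['wrist_torque'],s['ft_force'],s['joint_positions'],s['tcp_rot'][1][0])"
```

```text
(array([ 0.0003, -0.0026, -0.    ]), np.float64(0.166))
[ 0.22906391 -0.57164822  0.02488504] [1.21331065 0.65121174 2.45183545] [-0.10295972  0.62364934 -0.84147568  1.84854044  0.57458048  0.9300231
 -0.26789766] 0.5889370462559343
```

>>> carry_out([
  {"ax": 0,"ay": 0,"az": 0.025,"dx": 0,"dy": 0,"dz": 0,"jaw": 1},
  {"ax": 0,"ay": 0,"az": 0.05,"dx": 0,"dy": 0,"dz": 0,"jaw": 1},
  {"ax": 0,"ay": 0,"az": 0.075,"dx": 0,"dy": 0,"dz": 0,"jaw": 1},
  {"ax": 0,"ay": 0,"az": 0.1,"dx": 0,"dy": 0,"dz": 0,"jaw": 1},
  {"ax": 0,"ay": 0,"az": 0.125,"dx": 0,"dy": 0,"dz": 0,"jaw": 1},
  {"ax": 0,"ay": 0,"az": 0.15,"dx": 0,"dy": 0,"dz": 0,"jaw": 1},
  {"ax": 0,"ay": 0,"az": 0.167,"dx": 0,"dy": 0,"dz": 0,"jaw": 1},
  {"ax": 0,"ay": 0,"az": 0.167,"dx": 0,"dy": 0,"dz": 0,"jaw": 1},
  {"ax": 0,"ay": 0,"az": 0.167,"dx": 0,"dy": 0,"dz": 0,"jaw": 1},
  {"ax": 0,"ay": 0,"az": 0.167,"dx": 0,"dy": 0,"dz": 0,"jaw": 1},
])

```text
time: 19.3
tcp_pos: [0.4549, 0.3313, 0.0987]
tcp_rot: [[-0.557, 0.83, 0.001], [0.83, 0.557, 0.001], [0.0, 0.001, -1.0]]
ft_force: [2.7, 0.6, 2.5]
width: 0.0118
grasp_force: 30.0
```

Run:
```python
from m import *
s=get_state();R=np.array(s["tcp_rot"]);c=np.array(s["tcp_pos"]);print(s['time'],c,np.degrees(np.arctan2(R[1,0],R[0,0])),s['ft_force'],s['wrist_torque'],s['grasp_force'])
S=snap("scene");W=S["W"]
P=near(W,c[:2],.045,.059,.075); r=least_squares(lambda q:np.hypot(P[:,0]-q[0],P[:,1]-q[1])-q[2],[*c[:2],.028],loss='soft_l1',f_scale=.001).x; print(r,len(P))
P=near(W,c[:2],.03,.09,.104);v=P[:,:2]-P[:,:2].mean(0);e=np.linalg.svd(v,full_matrices=False)[2][0];print("bar yaw",np.degrees(np.arctan2(e[1],e[0]))%180,len(P),np.percentile(P[:,2],95))
f=S["frame"]; cv2.imwrite('pics/s5.png',cv2.resize(f[200:310,130:240],None,fx=5.4,fy=5.4,interpolation=2))
```

```text
19.3 [0.45494739 0.33126262 0.09872234] 123.87068370075843 [2.69194903 0.64445894 2.53871398] [ 0.28420181 -0.7338128   0.04178051] 29.989771842956543
[0.45519388 0.33014049 0.02771243] 199
bar yaw 87.9719489787467 168 0.10274047841966845
```

View pics/s5.png

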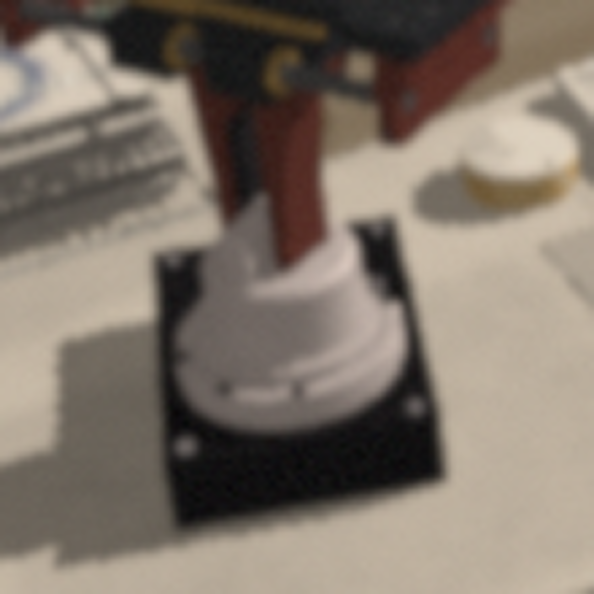

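The picture shows the cap flush on the collar at (290,330), with the bar turned along with the jaws and still gripped. The tool has turned 40.3° and is steady. Handing in.

```bash
python3 -c "
from plant import *
print(hand_in())"
```

```text
the job is handed in; nothing more can be done
None
```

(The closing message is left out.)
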